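# Turn a boxed drill core cut side up for its photograph

### The arm

A 7-joint arm with a two-finger parallel gripper is mounted at the origin on the work surface. World frame = base frame: x ahead of the robot, y to its left, z up, the work surface at z = 0. Lengths are in mm, angles in rad, forces in N, time in s.
With the tool pointing down it reaches from about 350 to 900 mm from the base axis. Payload 19.9 kg.
Tool frame: the origin (TCP) lies between the finger pads; the fingertips stand 8 mm ahead of it and the grasp point (between the pads) lies 11 mm behind it; z points along the fingers, y is the line along which they close (so a half turn about z gives the same grasp; the last joint's range is limited). The gripper opens to 94 mm and grips with 3 to 60 N. Pads are 16 mm wide; open, the fingers measure 119 mm over their backs; the gripper's body (75 mm by 177 mm) begins 78 mm behind the grasp point.
Start: joints at [-1.246, 0.417, -0.01, 1.614, 0.005, 1.111, -0.053], TCP at [223.549, 583.631, 213.425] pointing down, gripper open.
Joint ranges: [-2.81, 2.81], [-0.39, 2.02], [-1.27, 1.25], [0.06, 2.57], [-1.19, 4.33], [0.19, 2], [-2.82, 2.82]. Speed limits (rad/s): [1.89, 1.89, 2.39, 2.39, 3.01, 3.01, 3.01].

### API

Orientations are given as a unit quaternion [x, y, z, w].
In Python, from station import env, get_image, camera_info, ticket gives the robot as it stands.
- The arm moves only by the shell command python3 -m jog 'ROWS' [FORCE]. ROWS is a JSON object of lists of equal length, an entry for each row: "grip": the closure, from -1 (fully open) to 1 (shut); "linear": the shift along the tool's x, y, z each as a share of 2.5 cm, from -1 to 1, a list of three; "roll": the turn about the tool's z as a share of 6 degrees, from -1 to 1. In form: {"grip": [grip, ...], "linear": [[tx, ty, tz], ...], "roll": [roll, ...]}. A call has 1 to 10 rows; each row shifts and turns the commanded pose from where the row before left it, along the tool's axes as they then stand; what a row does not reach is not made up. A row lasts 1/12 s, in which the tool goes at most 41.7 mm and 7.16 degrees, less where a joint would pass 70% of its speed; a pose out of reach is approached as far as the arm can. A call with a number of a shift or a turn outside -1 to 1 is refused whole. A call with a gripper value outside its range is refused whole. The fingers move at their own pace and stop on an object; FORCE is the grip in N (left out, the last holds). Time passes only in rows, so rows that do not move let the fingers close. It gives the time, the measured TCP pose, the force, the opening and the grip force at its end, in the units of the state.
- env.observe(): the state, without advancing time (a new reading comes with each control period).
- get_image(name): name is "scene" or "top" or "wrist"; returns the picture (480x640x3 uint8, red, green, blue); there is no depth.
- camera_info(name): a dict with "mtx" (3x3 intrinsics, pixels), "R" (3x3) and "t" (3): a world point X has camera coordinates R X + t. Camera axes: x right, y down, z forward; pixel columns grow to the right and rows downward; lengths in mm; the calibration is good to about 2 mm. A picture is of the moment at which its call begins: read the wrist's pose just before it. camera_info takes no time and is no camera call; for the wrist camera it gives the pose at the moment of the call.
- ticket.hand_in(): hands the job in; it is judged then, once.
The state is a dict: "clock": time; "q": joint angles; "qvel": joint speeds; "effort": joint torques, N m; "ee_pos": TCP position; "orientation": TCP orientation; "force": force on the tool from outside, world axes, zero at the start; "wrist_torque": the same for the moment, N m; "grip_width": finger opening in mm; "finger_force": force on a finger pad.
Only numpy, scipy, OpenCV 4.12 (cv2) and the standard library are available. Lean on these libraries where they do the work, as an engineer would, in place of code of your own. Each camera call takes 0.05 s, during which the arm holds its last target. There are 200 camera calls.

### The job

The drill core in the slide-lid box is to be photographed with its sawn sampling channel facing up. Draw the lid out of its grooves, keeping it level, and lay it flat on the bench; set the core down gently on the rubber mat, roll it along the mat until the channel faces straight up, then lay it gently back in the two saddles of the box with the channel still up. Leave the lid off and the other things where they stand.

Things in the scene. Friction and masses are not known exactly. Their poses are not given: they have to be found in the camera images.
- core_box: Fixed open pine box, outside 154 x 136 x 88 mm, walls 12, floor 8. Origin: centre of underside; x along its length, z up. Side walls and +x end are 88 high; the -x end, towards the robot, is 72 high so the lid slides out there along the box's -x. Grooves 72 to 80 mm up in the side walls. Two low half-round saddles at x = -36 and +36 hold the core on the centre line, its axis 40 mm above the underside, clear by 32 each side.
- lid_bar (a point): Lid: loose pine board 140 (along x, the slide direction) x 122 x 6 mm in the box's grooves (2 mm play each way), 120 g, with a wooden bar 18 (x) x 70 (y) x 28 mm high across the middle of its top. Point: centre of the bar, 20 mm above the lid's underside; axes as the box's. Fully closed, the bar is 6 mm to the -x side of the box's centre; it may start drawn up to 8 mm. The lid leaves the grooves after about 145 mm.
- core_mid (a point): Pale grey drill core, about 0.5 kg, round, 48 mm across (radius 24), 110 long, with one straight sawn channel 12 wide and 9 deep, darker inside, along its whole length. Point: middle of the core's axis. z runs along the core; x points out of the channel. It starts in the box along the box's length, channel 80 to 180 degrees from straight up, to either side. It rolls easily and runs on a little.
- mat_top (a point): Black rubber bench mat, fixed, 240 (x) x 280 (y) x 4 mm. Point: centre of its upper face; z up.
- coal_mid (a point): Bystander: loose lump of black coal, about 115 x 85 x 65 mm. Point about half-way up.
- geode_mid (a point): Bystander: half geode, bowl-shaped, 106 mm across, 47 high, milky quartz inside. Point half-way up its axis.
- funnel_mid (a point): Bystander: tin funnel standing mouth down, 112 mm across, 125 high. Point half-way up its axis.
- boxes_mid (a point): Bystander: stack of three green plastic specimen boxes, 88 x 68 mm, 90 high. Point at its centre.
Mind the look-alikes: they are no part of the job. What is meant by the core_box is not green, and is the larger of those in its own colour.

How it is judged (in metres and radians):
On the way, in this order (a step that is already met when the one before it is completed fails the run):
1. the lid is out of the box and lies flat on the bench, let go (height (world z) of lid_bar below 0.028 m and angle between lid_bar's own z axis and vertical below 0.08 rad and horizontal distance between lid_bar and core_box above 0.11 m and linear speed of lid below 0.03 m/s and contact force between the fingers and lid below 0.1 N), for 0.2 s.
2. the core rests on the mat, its channel still turned away, let go (x of core_mid in the frame of mat_top between -0.12 and 0.12 m and y of core_mid in the frame of mat_top between -0.14 and 0.14 m and z of core_mid in the frame of mat_top between 0.019 and 0.027 m and angle between core_mid's own x axis and vertical above 0.95 rad and contact force between the fingers and core below 1 N and contact force between core and mat above 1 N), for 0.1 s.
3. the core rolls over while lying on the mat (x of core_mid in the frame of mat_top between -0.12 and 0.12 m and y of core_mid in the frame of mat_top between -0.14 and 0.14 m and z of core_mid in the frame of mat_top between 0.019 and 0.027 m and angle between core_mid's own x axis and vertical between 0.28 and 0.94 rad and contact force between core and mat above 1 N).
4. the core lies still on the mat with the channel facing up (x of core_mid in the frame of mat_top between -0.12 and 0.12 m and y of core_mid in the frame of mat_top between -0.14 and 0.14 m and z of core_mid in the frame of mat_top between 0.019 and 0.027 m and angle between core_mid's own x axis and vertical below 0.26 rad and linear speed of core below 0.03 m/s and contact force between core and mat above 1 N), for 0.2 s.
At the end, for the whole second after the job is handed in: The core lies at rest in both saddles of the box (centre within 13 mm along, 5 mm across, 4 mm in height of its seat), channel within 15 degrees of straight up; the lid lies flat on the bench outside the box, at rest (x of core_mid in the frame of core_box between -0.013 and 0.013 m and y of core_mid in the frame of core_box between -0.005 and 0.005 m and z of core_mid in the frame of core_box between 0.036 and 0.044 m and angle between the z axis of core_mid and the x axis of core_box, either way round below 0.12 rad and angle between core_mid's own x axis and vertical below 0.26 rad and linear speed of each of core, lid below 0.02 m/s and angular speed of core below 0.2 rad/s and height (world z) of lid_bar below 0.028 m and angle between lid_bar's own z axis and vertical below 0.08 rad and horizontal distance between lid_bar and core_box above 0.11 m); the robot touches nothing.
It fails at once if the lid is tipped more than 15 degrees (angle between lid_bar's own z axis and vertical above 0.26 rad).
It fails at once if the core is dropped or slammed down (contact force between core and mat above 80 N or contact force between core and core_box above 80 N or contact force between core and saddles above 80 N or contact force between core and table above 80 N).
It fails at once if a bystander is moved (distance of any of coal_mid, geode_mid, funnel_mid, boxes_mid from where it was at the start of the episode above 0.025 m).
It also fails if it takes over 70 s, if anything falls off the work surface, if the arm or the gripper's body presses on something with over 40 N, if the wrist force passes 120 N, or if a joint passes its speed limit or range.

## Working session

There is one attempt and no reset: what is moved stays moved. The work goes in short steps, Python scripts to look and compute and a shell command to move; the robot and the scene stay as the last step left them, time stands still between calls to the robot, and variables do not carry over. Pictures are saved under pics/ and viewed, at most 10 in all, crops included, and the job is handed in when it is done.

```bash
ls; mkdir -p pics; python3 - <<'E'
from station import env,get_image,camera_info
import cv2,numpy as np
s=env.observe();print(s)
a=get_image("top");b=get_image("scene")
cv2.imwrite("pics/top0.png",a[:,:,::-1]);cv2.imwrite("pics/scene0.png",b[:,:,::-1])
for n in("top","scene","wrist"):print(n,camera_info(n))
E
```

```text
pics
{'clock': 0.0, 'q': array([-1.24647391,  0.41800183, -0.01027178,  1.61417992,  0.00472106,
        1.11070723, -0.05298563]), 'qvel': array([ 0.0015839 , -0.00197966,  0.00064468,  0.00021824,  0.00204283,
       -0.00038525,  0.00040897]), 'effort': array([-1.71771269e-03, -8.51286507e+01,  6.37639817e-01, -4.25987434e+01,
       -4.90097911e-02,  1.87686423e-02,  1.55927942e-04]), 'ee_pos': array([223.47355395, 583.27780683, 212.80564001]), 'orientation': array([ 1.81891244e-01,  9.83318448e-01, -6.34601616e-04, -5.37497527e-05]), 'force': array([-0.10760883,  0.01639079, -0.11006833]), 'wrist_torque': array([ 0.04126867, -0.01425772,  0.04452949]), 'finger_force': 0.0, 'grip_width': 94.24286122245746}
top {'mtx': array([[554.40710057,   0.        , 319.87136389],
       [  0.        , 554.40710057, 237.33153945],
       [  0.        ,   0.        ,   1.        ]]), 'R': array([[ 0.01224645, -0.99990104, -0.00692344],
       [-0.9971351 , -0.01169512, -0.07473158],
       [ 0.07464321,  0.0078188 , -0.99717965]]), 't': array([ -27.30868589,  573.89381706, 1578.10016513])}
scene {'mtx': array([[457.30723335,   0.        , 312.17562504],
       [  0.        , 457.30723335, 241.07377442],
       [  0.        ,   0.        ,   1.        ]]), 'R': array([[ 0.43912963,  0.89831216,  0.01415759],
       [ 0.73308056, -0.34915915, -0.58367866],
       [-0.51938238,  0.26668925, -0.81186131]]), 't': array([-206.26747595, -358.33052021, 1468.90288947])}
wrist {'mtx': array([[398.46587436,   0.        , 316.98335365],
       [  0.        , 398.46587436, 234.22217708],
       [  0.        ,   0.        ,   1.        ]]), 'R': array([[ 3.57159204e-01,  9.34043352e-01, -5.64648733e-04],
       [ 9.07438377e-01, -3.46842620e-01,  2.37183027e-01],
       [ 2.21343385e-01, -8.52244850e-02, -9.71464818e-01]]), 't': array([-624.74159413,  -25.73202853,  389.8872408 ])}
```

View pics/top0.png

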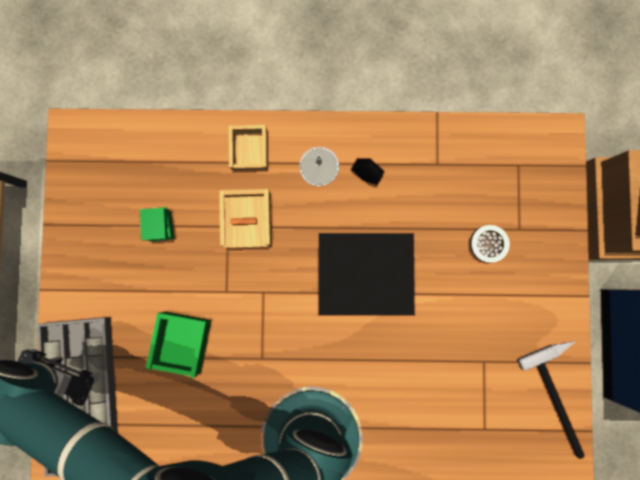

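View pics/scene0.png

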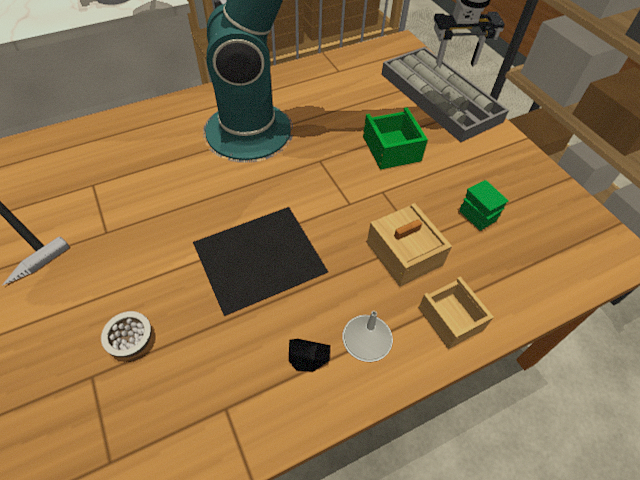

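The top view shows the pine box at about (245,219) with its bar at (243,221), the mat at (366,274), and the smaller pine look-alike at (248,147). The scene view agrees, and the area between box and robot is clear apart from the green box. Next I measure.

```bash
cat > h.py <<'E'
from station import env,get_image,camera_info
import cv2,numpy as np
def ray(cam,uv,z,info=None):
    c=info or camera_info(cam);uv=np.atleast_2d(np.float64(uv))
    d=np.c_[uv,np.ones(len(uv))]@np.linalg.inv(c["mtx"]).T@c["R"]
    o=-c["R"].T@c["t"]
    return o+d*((z-o[2])/d[:,2])[:,None]
def big(m,k=1):
    cs,_=cv2.findContours(m.astype(np.uint8)*255,cv2.RETR_EXTERNAL,cv2.CHAIN_APPROX_NONE)
    return sorted(cs,key=cv2.contourArea)[::-1][:k]
def rect(p):
    (c,s,a)=cv2.minAreaRect(np.float32(p[:,:2]));return np.round(c,1),np.round(s,1),round(a,2)
def proj(cam,X,info=None):
    c=info or camera_info(cam);p=(np.atleast_2d(X)@c["R"].T+c["t"])@c["mtx"].T
    return p[:,:2]/p[:,2:]
E
python3 - <<'E'
from h import *
a=cv2.imread("pics/top0.png");hsv=cv2.cvtColor(a,cv2.COLOR_BGR2HSV)
for p in [(203,245),(221,243),(215,262),(230,200),(274,366),(247,245)]:print(p,hsv[p])
m=(hsv[:,:,2]<60);m[:230]=0;m[320:]=0;m[:,:300]=0;m[:,430:]=0
print("mat",rect(ray("top",big(m)[0][:,0],4)))
H,S,V=[hsv[:,:,i].astype(int) for i in range(3)]
sub=hsv[180:256:4,212:280:4]
print("\n".join(" ".join("%3d/%3d/%3d"%tuple(x) for x in r) for r in sub[::1,::1]))
E
```

```text
(203, 245) [ 22 121 238]
(221, 243) [ 12 182 214]
(215, 262) [ 20 130 238]
(230, 200) [ 14 164 213]
(274, 366) [10 23 33]
(247, 245) [ 17 150 155]
mat (array([ 472.5, -154.9]), array([228.8, 271.8]), 0.71)
 14/166/194  14/165/193  14/166/193  14/166/193  14/166/193  14/166/194  14/166/193  14/166/193  14/167/194  14/166/194  14/166/194  14/166/195  14/165/195  14/164/197  14/164/197  14/164/196  14/165/198
 14/165/195  14/166/194  14/167/194  14/166/195  14/166/194  14/166/195  14/165/195  14/165/195  14/164/197  14/164/197  14/164/197  14/165/198  14/164/197  14/165/198  14/164/199  14/164/199  13/164/200
 14/163/203  14/163/203  14/163/204  14/163/205  14/163/205  14/162/205  14/162/205  14/162/206  15/161/206  14/159/208  15/160/209  15/159/212  15/157/213  16/154/213  15/160/204  14/165/204  14/164/204
 14/162/215  14/164/215  20/130/234  20/132/237  19/136/236  19/136/236  19/135/235  19/135/235  18/136/235  18/135/235  18/136/234  19/138/233  18/140/229  20/126/234  18/143/189  14/162/212  14/162/219
 14/163/211  14/164/213  20/129/235  17/145/163  16/152/119  17/147/134  17/14
[... 2281 characters left out ...]
/238  22/120/238  21/124/238  19/131/237  21/123/238  21/126/228  13/166/144  13/164/200
 14/163/203  14/163/203  17/147/222  19/135/213  19/133/238  20/129/238  20/128/238  22/122/238  21/125/238  23/117/238  22/122/237  21/125/237  20/131/236  20/130/230  19/141/168  14/167/159  14/164/207
 14/165/198  14/164/200  14/165/201  15/160/201  14/161/128  14/158/140  14/161/130  14/160/129  14/163/125  14/163/128  14/165/127  13/165/127  13/167/125  13/167/124  13/166/135  14/163/191  13/164/198
 14/167/188  14/165/196  14/165/195  14/166/192  13/168/159  14/165/195  14/165/195  14/166/197  13/166/195  13/166/189  14/166/189  14/165/190  14/166/190  14/166/190  14/167/191  14/167/191  14/167/192
```

```bash
python3 - <<'E'
from h import *
a=cv2.imread("pics/top0.png");hsv=cv2.cvtColor(a,cv2.COLOR_BGR2HSV)
H,S,V=[hsv[:,:,i].astype(int) for i in range(3)]
w=np.zeros(H.shape,bool);w[185:255,212:278]=1
bar=w&(H<=13)&(S>170)&(V>195)
c=big(bar)[0][:,0];print("bar",rect(ray("top",c,106)),len(c))
m=(w&(S<150)&(V>180))
c=big(m)[0][:,0];print("box",rect(ray("top",c,88)))
x=camera_info("wrist");print("cam pos",-x["R"].T@x["t"])
import cv2 as q
for nm,z,mm in (("boxes",90,(H>50)&(H<75)&(S>150)&(V>120)),):
    for c in big(mm,3):print(nm,rect(ray("top",c[:,0],z)))
E
```

```text
bar (array([611.6, 189. ]), array([11.6, 63.2]), 3.69) 52
box (array([620.8, 190.9]), array([160.1, 137.9]), 2.34)
cam pos [160.18347902 607.83870806 384.51217836]
boxes (array([271.8, 369.4]), array([134.9, 151.9]), 80.14)
boxes (array([600.9, 442.7]), array([83.1, 62.9]), 4.8)
boxes (array([580.3, 398.3]), array([19.5,  2.8]), 1.88)
```

```bash
python3 -m jog '{"grip":[-1,-1,-1,-1,-1,-1,-1,-1,-1,-1],"linear":[[-0.9,-0.4,-0.05],[-0.9,-0.4,-0.05],[-0.9,-0.4,-0.05],[-0.9,-0.4,-0.05],[-0.9,-0.4,-0.05],[-0.9,-0.4,-0.05],[-0.9,-0.4,-0.05],[-0.9,-0.4,-0.05],[-0.9,-0.4,-0.05],[-0.9,-0.4,-0.05]],"roll":[0,0,0,0,0,0,0,0,0,0]}' 20
python3 -m jog '{"grip":[-1,-1,-1,-1,-1,-1,-1,-1,-1,-1],"linear":[[-0.9,-0.4,-0.05],[-0.9,-0.4,-0.05],[-0.9,-0.4,-0.05],[-0.9,-0.4,-0.05],[-0.9,-0.4,-0.05],[-0.9,-0.4,-0.05],[-0.9,-0.4,-0.05],[-0.9,-0.4,-0.05],[-0.9,-0.4,-0.05],[-0.9,-0.4,-0.05]],"roll":[0,0,0,0,0,0,0,0,0,0]}'
python3 -m jog '{"grip":[-1,-1,-1,-1,-1,-1,-1,-1,-1,-1],"linear":[[0,0,0],[0,0,0],[0,0,0],[0,0,0],[0,0,0],[0,0,0],[0,0,0],[0,0,0],[0,0,0],[0,0,0]],"roll":[1,1,1,1,1,1,1,1,1,1]}'
python3 -m jog '{"grip":[-1,-1,-1],"linear":[[0,0,0],[0,0,0],[0,0,0]],"roll":[1,0,0]}'
python3 - <<'E'
from h import *
s=env.observe();print(s["clock"],s["ee_pos"],s["q"])
b=get_image("wrist");cv2.imwrite("pics/w1.png",b[:,:,::-1]);x=camera_info("wrist")
np.savez("w1.npz",**x)
E
```

```text
clock: 0.93
ee_pos: [398.5, 408.7, 225.8]
orientation: [0.182, 0.983, -0.0, -0.0]
force: [-0.2, -0.9, -0.2]
grip_width: 93.8
finger_force: 0.0
clock: 1.77
ee_pos: [572.8, 234.9, 238.2]
orientation: [0.182, 0.983, -0.0, -0.0]
force: [0.7, 0.1, -0.3]
grip_width: 94.0
finger_force: 0.0
clock: 2.6
ee_pos: [572.1, 235.9, 238.1]
orientation: [0.651, 0.759, -0.0, -0.0]
force: [0.4, 0.6, -0.0]
grip_width: 94.2
finger_force: 0.0
clock: 2.85
ee_pos: [572.1, 236.0, 238.2]
orientation: [0.687, 0.727, -0.0, 0.0]
force: [-0.1, 0.3, 0.0]
grip_width: 94.0
finger_force: 0.0
2.85 [572.06329075 236.00084182 238.1965789 ] [-0.7503262   0.40679834  0.41219813  1.61351635 -0.17355975  1.15821393
 -0.24161403]
```

View pics/w1.png

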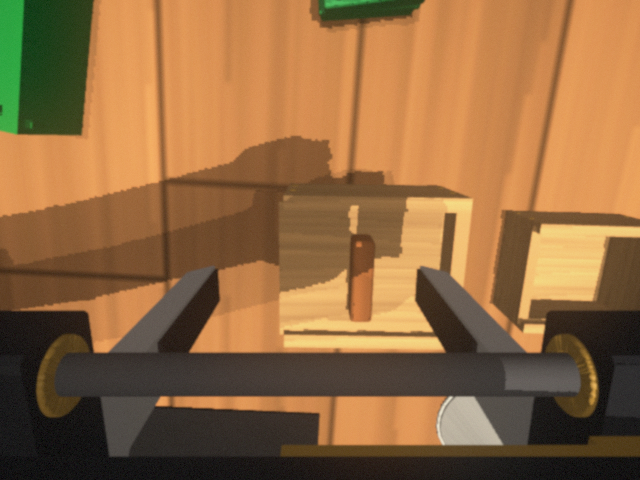

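The wrist view shows the bar at (361,278), the +x wall's outer rim corners near (472,197) and (465,347), and the box's left edge at x≈280. Casting rays.

```bash
python3 - <<'E'
from h import *
i=dict(np.load("w1.npz"));a=cv2.imread("pics/w1.png");hsv=cv2.cvtColor(a,cv2.COLOR_BGR2HSV)
H,S,V=[hsv[:,:,k].astype(int) for k in range(3)]
print(hsv[250,361],hsv[240,361],hsv[300,361],hsv[300,340],hsv[220,310],hsv[230,390])
w=np.zeros(H.shape,bool);w[215:335,335:390]=1
for nm,t in (("all",0),("top",1)):
    m=w&(H<=12)&(S>165)
    c=big(m)[0][:,0]
    print(cv2.minAreaRect(c)); print("bar@106",rect(ray(None,c,106,i)),"@78",rect(ray(None,c,78,i)))
print("row profile",[tuple(hsv[285,x]) for x in range(342,382,2)])
p=ray(None,[(472,197),(465,347),(280,197),(280,347),(280,197)],88,i);print(p[:2],ray(None,[(280,197),(280,332)],75,i))
E
```

```text
[ 12 169 124] [ 14 177 101] [ 12 171 198] [ 17 135 236] [ 16 135 130] [ 15 139 136]
((361.01556396484375, 293.2510070800781), (19.52440643310547, 54.26911544799805), 3.5763344764709473)
bar@106 (array([611.7, 182.6]), array([16., 47.]), 1.79) @78 (array([615.7, 171.4]), array([17.4, 51.4]), 1.79)
((361.01556396484375, 293.2510070800781), (19.52440643310547, 54.26911544799805), 3.5763344764709473)
bar@106 (array([611.7, 182.6]), array([16., 47.]), 1.79) @78 (array([615.7, 171.4]), array([17.4, 51.4]), 1.79)
row profile [(np.uint8(17), np.uint8(134), np.uint8(236)), (np.uint8(17), np.uint8(136), np.uint8(236)), (np.uint8(17), np.uint8(139), np.uint8(229)), (np.uint8(16), np.uint8(143), np.uint8(144)), (np.uint8(12), np.uint8(164), np.uint8(101)), (np.uint8(13), np.uint8(171), np.uint8(146)), (np.uint8(12), np.uint8(171), np.uint8(189)), (np.uint8(12), np.uint8(173), np.uint8(203)), (np.uint8(12), np.uint8(175), np.uint8(201)), (np.uint8(12), np.uint8(175), np.uint8(200)), (np.uint8(13), np.uint8(173), np.uint8(192)), (np.uint8(12), np.uint8(173), np.uint8(186)), (np.uint8(12), np.uint8(166), np.uint8(184)), (np.uint8(12), np.uint8(168), np.uint8(181)), (np.uint8(13), np.uint8(168), np.uint8(173)), (np.uint8(14), np.uint8(155), np.uint8(168)), (np.uint8(17), np.uint8(135), np.uint8(234)), (np.uint8(18), np.uint8(134), np.uint8(241)), (np.uint8(18), np.uint8(132), np.uint8(242)), (np.uint8(18), np.uint8(132), np.uint8(243))]
[[697.32217848 264.19622907  88.        ]
 [711.26398341 129.97046143  88.        ]] [[540.40967923 253.2106939   75.        ]
 [544.87753393 128.26222055  75.        ]]
```

```bash
cat > edges.py <<'E'
from h import *
def yaw(P): 
    v=cv2.fitLine(np.float32(P[:,:2]),cv2.DIST_HUBER,0,0.1,0.01).ravel();return np.degrees(np.arctan2(v[1],v[0])),v[2:]
E
python3 - <<'E'
from edges import *
i=dict(np.load("w1.npz"));a=cv2.imread("pics/w1.png");hsv=cv2.cvtColor(a,cv2.COLOR_BGR2HSV).astype(int)
pine=(hsv[:,:,1]<152)
R=[];L=[];B1=[];B2=[]
for r in range(203,335,3):
    row=pine[r]
    xs=np.where(row[440:500])[0];
    if len(xs) and xs.max()<50:R.append((440+xs.max()+.5,r))
    xs=np.where(row[260:300])[0]
    if len(xs):L.append((260+xs.min()-.5,r))
for r in range(265,315,2):
    xs=np.where((hsv[r,340:385,1]>153)&(hsv[r,340:385,0]<15))[0]
    if len(xs):B1.append((340+xs.min()-.5,r));B2.append((340+xs.max()+.5,r))
T=[]
for c in range(285,465,4):
    xs=np.where(pine[185:215,c]&(hsv[185:215,c,2]>90))[0]
    if len(xs):T.append((c,185+xs.min()-.5))
for n,P,z in (("R",R,88),("L",L,75),("B1",B1,106),("B2",B2,106),("T",T,88)):
    P=np.array(P);print(n,len(P),P[0],P[len(P)//2],P[-1],yaw(ray(None,P,z,i)))
E
```

```text
R 13 [473.5 203. ] [470.5 224. ] [467.5 248. ] (np.float32(-88.44309), array([699.65497, 238.67326], dtype=float32))
L 44 [268.5 203. ] [277.5 269. ] [278.5 332. ] (np.float32(-78.40002), array([535.08704, 187.03355], dtype=float32))
B1 25 [349.5 265. ] [349.5 289. ] [349.5 313. ] (np.float32(-86.790886), array([601.876  , 182.23123], dtype=float32))
B2 25 [372.5 265. ] [371.5 289. ] [370.5 313. ] (np.float32(-86.96464), array([620.58075, 181.43533], dtype=float32))
T 45 [285.  188.5] [373.  184.5] [461.  194.5] (np.float32(3.3081138), array([596.0846, 268.5112], dtype=float32))
```

```bash
python3 -c "
import cv2;a=cv2.imread('pics/w1.png')[180:365,260:500];cv2.imwrite('pics/w1c.png',cv2.resize(a,None,fx=3,fy=3,interpolation=cv2.INTER_CUBIC))"
```

```text
(no output)
```

View pics/w1c.png

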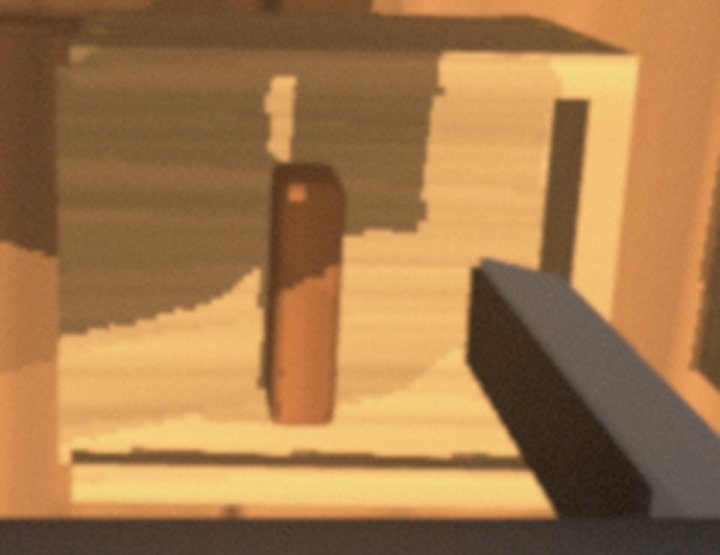

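The crop shows the bar's top from rows 242 to 321 near x=361, and box rim corners (+y side) at (284,196) and (472.7,198.3), and (-x,-y) at (284,346.7).

```bash
python3 - <<'E'
from h import *
i=dict(np.load("w1.npz"))
p=ray(None,[(284,196),(472.7,198.3),(284,346.7)],88,i)[:,:2];print(p,np.linalg.norm(p[1]-p[0]),np.linalg.norm(p[2]-p[0]))
for k in (1,2):
  v=p[k]-p[0];print(np.degrees(np.arctan2(v[1],v[0])))
print("box centre",(p[1]+p[2])/2)
b=ray(None,[(362,241.7),(360.7,321)],106,i);print("bar",b,b.mean(0))
E
```

```text
[[544.727425   256.19476589]
 [698.04999667 263.1722361 ]
 [549.88600408 120.93460171]] 153.48125643155512 135.35849789988833
2.605643443781301
-87.81590067946361
box centre [623.96800038 192.0534189 ]
bar [[608.8571009  226.20482096 106.        ]
 [613.51931542 158.39019534 106.        ]] [611.18820816 192.29750815 106.        ]
```

```bash
python3 -m jog '{"grip":[-1,-1,-1,-1,-1,-1,-1,-1,-1,-1],"linear":[[-0.92,0.73,0],[-0.92,0.73,0],[0,0,0.8],[0,0,0.8],[0,0,0.8],[0,0,0.8],[0,0,0.8],[0,0,0.8],[0,0,0.6],[0,0,0.4]],"roll":[0,0,0,0,0,0,0,0,0,0]}' 20
python3 -m jog '{"grip":[1,1,1,1,1,1,1,1,1,1],"linear":[[0,0,0.1],[0,0,0],[0,0,0],[0,0,0],[0,0,0],[0,0,0],[0,0,0],[0,0,0],[0,0,0],[0,0,0]],"roll":[0,0,0,0,0,0,0,0,0,0]}' 20
```

```text
clock: 3.73
ee_pos: [610.5, 191.7, 91.7]
orientation: [0.687, 0.727, -0.001, -0.0]
force: [-1.0, 0.4, -0.4]
grip_width: 93.8
finger_force: 0.0
clock: 4.57
ee_pos: [611.1, 191.9, 91.0]
orientation: [0.688, 0.726, -0.0, 0.0]
force: [0.3, 0.0, -0.4]
grip_width: 31.1
finger_force: 0.0
```

```bash
python3 -m jog '{"grip":[1,1,1,1,1],"linear":[[0,0,0],[0,0,0],[0,0,0],[0,0,0],[0,0,-0.04]],"roll":[0,0,0,0,0]}' 20
python3 -m jog '{"grip":[1,1,1,1],"linear":[[0,-0.2,0],[0,-0.3,0],[0,-0.4,0],[0,0,0]],"roll":[0,0,0,0]}'
```

```text
clock: 4.98
ee_pos: [611.0, 191.9, 91.7]
orientation: [0.688, 0.726, -0.0, -0.0]
force: [0.2, 0.7, -1.1]
grip_width: 17.3
finger_force: 20.0
clock: 5.32
ee_pos: [586.6, 190.8, 91.8]
orientation: [0.688, 0.726, -0.0, -0.001]
force: [-0.3, -0.0, -1.0]
grip_width: 18.0
finger_force: 20.0
```

```bash
python3 -m jog '{"grip":[1,1,1,1,1,1,1,1,1,1],"linear":[[0,-0.5,0],[0,-0.5,0],[0,-0.5,0],[0,-0.5,0],[0,-0.5,0],[0,-0.5,0],[0,-0.5,0],[0,-0.5,0],[0,-0.5,0],[0,-0.5,0]],"roll":[0,0,0,0,0,0,0,0,0,0]}'
python3 -m jog '{"grip":[1,1,1,1,1],"linear":[[0,-0.5,0],[0,-0.6,0],[0,-0.6,0],[0,-0.2,0],[0,0,0]],"roll":[0,0,0,0,0]}'
python3 -m jog '{"grip":[1,1,1,1,1,1,1,1,1,1],"linear":[[0,0,0.3],[0,0,0.5],[0,0,0.5],[0,0,0.5],[0,0,0.3],[0,0,0.3],[0,0,0.2],[0,0,0.1],[0,0,0.05],[0,0,0]],"roll":[0,0,0,0,0,0,0,0,0,0]}'
```

```text
clock: 6.15
ee_pos: [463.2, 184.1, 92.1]
orientation: [0.688, 0.726, 0.0, 0.0]
force: [-0.1, 1.0, -1.0]
grip_width: 18.0
finger_force: 20.0
clock: 6.57
ee_pos: [415.6, 181.7, 92.2]
orientation: [0.688, 0.726, 0.0, -0.0]
force: [0.1, 1.0, -1.9]
grip_width: 17.9
finger_force: 20.0
clock: 7.4
ee_pos: [416.5, 181.5, 23.3]
orientation: [0.688, 0.726, 0.0, 0.0]
force: [-0.1, -0.7, -1.4]
grip_width: 18.0
finger_force: 20.0
```

```bash
for k in 1; do python3 -m jog '{"grip":[1,1,1],"linear":[[0,0,0.06],[0,0,0.06],[0,0,0]],"roll":[0,0,0]}' | sed -n 2,4p
python3 -m jog '{"grip":[1,1],"linear":[[0,0,0.04],[0,0,0]],"roll":[0,0]}'| sed -n 2,4p; done
```

```text
ee_pos: [416.4, 181.6, 20.2]
orientation: [0.688, 0.726, 0.0, 0.0]
force: [-0.3, 0.4, -1.6]
ee_pos: [416.4, 181.6, 19.2]
orientation: [0.688, 0.726, 0.0, 0.0]
force: [-0.1, 0.0, -0.8]
```

```bash
python3 -m jog '{"grip":[1,1],"linear":[[0,0,0.04],[0,0,0]],"roll":[0,0]}'| sed -n 2,4p
python3 -m jog '{"grip":[1,1],"linear":[[0,0,0.04],[0,0,0]],"roll":[0,0]}'| sed -n 2,4p
```

```text
ee_pos: [416.5, 181.7, 18.6]
orientation: [0.688, 0.726, 0.0, -0.0]
force: [-2.1, -0.8, 10.3]
ee_pos: [416.5, 181.7, 17.8]
orientation: [0.688, 0.726, 0.0, -0.0]
force: [-6.6, 0.0, 20.2]
```

```bash
python3 -m jog '{"grip":[0.5,-0.5,-1,-1,-1,-1,-1,-1,-1,-1],"linear":[[0,0,0],[0,0,0],[0,0,0],[0,0,-0.2],[0,0,-0.8],[0,0,-1],[0,0,-1],[0,0,-1],[0,0,-1],[0,0,-1]],"roll":[0,0,0,0,0,0,0,0,0,0]}' | head -2
python3 -m jog '{"grip":[-1,-1,-1,-1,-1,-1,-1,-1,-1,-1],"linear":[[0,0.7,-1],[0,0.7,-1],[0,0.8,-0.8],[0,0.8,0],[0,0.9,0],[0,0.9,0],[0,0.9,0],[0,0.9,0],[0,0.9,0],[0,0.8,0]],"roll":[0,0,0,0,0,0,0,0,0,0]}' | head -2
python3 -m jog '{"grip":[-1,-1,-1,-1,-1,-1,-1,-1,-1,-1],"linear":[[0,0,0],[0,0,0],[0,0,0],[0,0,0],[0,0,0],[0,0,0],[0,0,0],[0,0,0],[0,0,0],[0,0,0]],"roll":[-1,-1,-1,-1,-1,-1,-1,-1,-1,-1]}' | head -2
python3 -m jog '{"grip":[-1,-1,-1,-1,-1,-1],"linear":[[0,0,0],[0,0,0],[0,0,0],[0,0,0],[0,0,0],[0,0,0]],"roll":[-1,-1,-1,-1,-1,0]}' | head -4
python3 - <<'E'
from h import *
a=get_image("top");b=get_image("wrist");x=camera_info("wrist");np.savez("w2.npz",**x)
cv2.imwrite("pics/top2.png",a[:,:,::-1]);cv2.imwrite("pics/w2.png",b[:,:,::-1])
print(env.observe()["clock"],env.observe()["q"])
E
```

```text
clock: 8.98
ee_pos: [416.2, 181.3, 168.8]
clock: 9.82
ee_pos: [624.6, 192.4, 237.3]
clock: 10.65
ee_pos: [623.4, 192.4, 237.4]
clock: 11.15
ee_pos: [623.5, 192.3, 237.5]
orientation: [-0.029, 1.0, -0.0, -0.0]
force: [-0.4, 0.1, 0.5]
11.25 [-0.45480047  0.45004577  0.15083421  1.51675543 -0.07055693  1.18022879
  1.32802407]
```

View pics/w2.png

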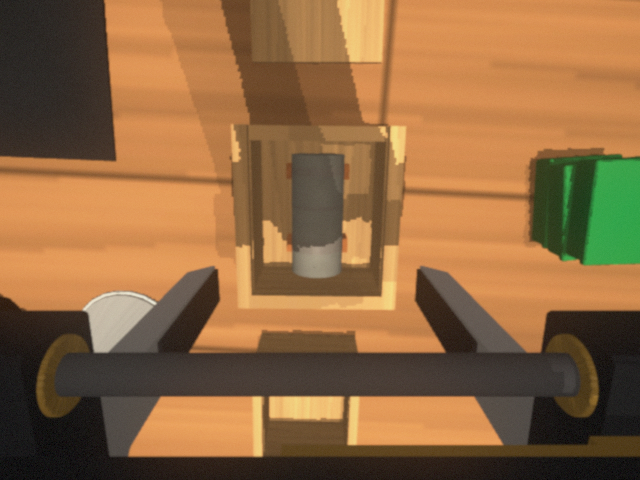

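The wrist view shows the lid flat on the bench (top centre) and the core in the saddles, columns 293–343 and rows 154–276, channel not visible.

```bash
python3 - <<'E'
from h import *
i=dict(np.load("w2.npz"))
print("axis",ray(None,[(318.5,180),(317.5,255)],40,i)[:,:2])
print("ends z64",ray(None,[(318,154),(317.5,276)],62,i)[:,:2], "z40",ray(None,[(318,154)],40,i)[:,:2])
p=ray(None,[(232,125),(406,125),(396,309),(238,309)],88,i)[:,:2];print(p,p.mean(0))
E
```

```text
axis [[594.3087691  192.25926275]
 [666.41300169 194.94072168]]
ends z64 [[569.93023934 190.5110025 ]
 [679.93783306 195.58365426]] z40 [[570.82563737 190.61620334]]
[[550.10263674 122.51891713]
 [543.38963993 257.59228144]
 [697.52005789 264.73702777]
 [704.31956411 127.58699109]] [623.83297467 193.10880436]
```

```bash
python3 -m jog '{"grip":[-0.5,-0.5,-0.5,-0.5,-0.5,-0.5,-0.5,-0.5,-0.5,-0.5],"linear":[[-0.04,0.03,0.4],[0,0,0.4],[0,0,0.4],[0,0,0.4],[0,0,0.4],[0,0,0.4],[0,0,0.4],[0,0,0.4],[0,0,0.4],[0,0,0.4]],"roll":[0,0,0,0,0,0,0,0,0,0]}' 20
python3 -m jog '{"grip":[-0.5,-0.5,-0.5,-0.5,-0.5,-0.5,-0.5,-0.5,-0.5,-0.5],"linear":[[0,0,0.6],[0,0,0.6],[0,0,0.6],[0,0,0.6],[0,0,0.6],[0,0,0.6],[0,0,0.4],[0,0,0.2],[0,0,0],[0,0,0]],"roll":[0,0,0,0,0,0,0,0,0,0]}' 20
```

```text
clock: 12.08
ee_pos: [624.6, 193.3, 136.2]
orientation: [-0.027, 1.0, -0.0, -0.0]
force: [0.2, -0.6, -0.0]
grip_width: 70.0
finger_force: 0.0
clock: 12.92
ee_pos: [624.8, 193.4, 32.5]
orientation: [-0.027, 1.0, 0.0, 0.0]
force: [-0.7, -0.3, -0.5]
grip_width: 70.3
finger_force: 0.0
```

```bash
python3 -m jog '{"grip":[1,1,1,1,1,1,1,1],"linear":[[0,0,0],[0,0,0],[0,0,0],[0,0,0],[0,0,0],[0,0,0],[0,0,0],[0,0,0]],"roll":[0,0,0,0,0,0,0,0]}' 25
python3 -m jog '{"grip":[1,1,1,1,1,1,1,1,1,1],"linear":[[0,0,-0.1],[0,0,-0.2],[0,0,-0.4],[0,0,-0.6],[0,0,-0.6],[0,0,-0.6],[0,0,-0.6],[0,0,-0.6],[0,0,-0.5],[0,0,-0.2]],"roll":[0,0,0,0,0,0,0,0,0,0]}' 25
```

```text
clock: 13.58
ee_pos: [625.0, 192.4, 32.7]
orientation: [-0.026, 1.0, -0.0, 0.0]
force: [-0.4, -4.6, 5.9]
grip_width: 47.8
finger_force: 25.0
clock: 14.42
ee_pos: [625.2, 193.8, 144.7]
orientation: [-0.027, 1.0, 0.0, 0.001]
force: [0.5, 0.3, -5.6]
grip_width: 47.8
finger_force: 25.0
```

```bash
python3 -m jog '{"grip":[1,1,1,1,1,1,1,1,1,1],"linear":[[0.2,-0.4,-0.3],[0.4,-0.8,0],[0.5,-0.85,0],[0.6,-0.95,0],[0.6,-0.95,0],[0.6,-0.95,0],[0.6,-0.95,0],[0.6,-0.95,0],[0.6,-0.95,0],[0.6,-0.95,0]],"roll":[0,0,0,0,0,0,0,0,0,0]}' 25
python3 -m jog '{"grip":[1,1,1,1,1,1],"linear":[[0.6,-0.95,0],[0.5,-0.95,0],[0.4,-0.85,0],[0.3,-0.5,0],[0.1,-0.2,0],[0,0,0]],"roll":[0,0,0,0,0,0]}' 25
python3 - <<'E'
from h import *
s=env.observe()["ee_pos"];b=get_image("scene");X=s.copy()-np.array([55,0,0]);X[2]+=9;print(s)
p=proj("scene",[s+[55,3,9],s+[-55,-3,9]]);print(p)
u,v=p.mean(0).astype(int);c=b[v-45:v+45,u-60:u+60]
a=cv2.resize(c[:,:,::-1],None,fx=5,fy=5,interpolation=cv2.INTER_CUBIC)
cv2.imwrite("pics/s3.png",a)
E
```

```text
clock: 15.25
ee_pos: [502.4, -32.2, 149.6]
orientation: [-0.026, 1.0, 0.0, -0.0]
force: [0.7, -0.2, -5.5]
grip_width: 47.4
finger_force: 25.0
clock: 15.75
ee_pos: [460.1, -120.6, 149.8]
orientation: [-0.025, 1.0, -0.0, -0.0]
force: [0.4, 0.5, -5.7]
grip_width: 47.5
finger_force: 25.0
[ 460.14133284 -120.64340322  149.75858187]
[[275.50326383 226.89524535]
 [254.96896319 194.85909234]]
```

View pics/s3.png

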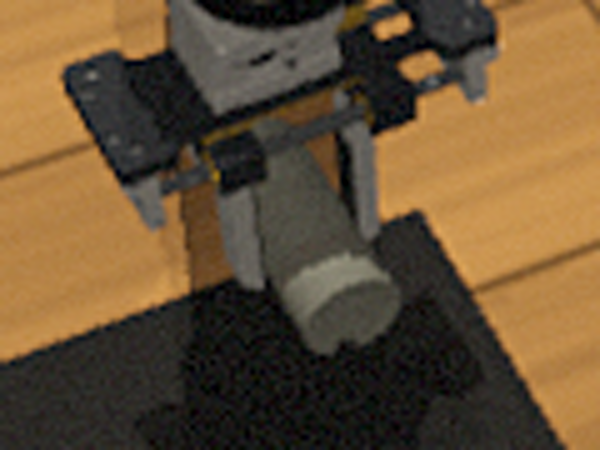

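The scene crop shows the core's end face centred near (352,312) with the channel notch almost straight down at about (345,345), ~170° from up. Lowering onto the mat here, then rolling towards -y.

```bash
python3 -m jog '{"grip":[1,1,1,1,1,1,1,1,1,1],"linear":[[0,0,0.3],[0,0,0.6],[0,0,0.7],[0,0,0.7],[0,0,0.7],[0,0,0.7],[0,0,0.6],[0,0,0.4],[0,0,0.2],[0,0,0]],"roll":[0,0,0,0,0,0,0,0,0,0]}' 25 | sed -n '2p;4p'
python3 -m jog '{"grip":[1,1,1,1],"linear":[[0,0,0.06],[0,0,0.06],[0,0,0.04],[0,0,0]],"roll":[0,0,0,0]}' | sed -n '2p;4p'
```

```text
ee_pos: [460.6, -119.0, 26.3]
force: [0.0, -0.6, -5.5]
ee_pos: [461.2, -119.5, 23.6]
force: [0.7, 0.0, -6.7]
```

```bash
python3 -m jog '{"grip":[1,1,1],"linear":[[0,0,0.04],[0,0,0.04],[0,0,0]],"roll":[0,0,0]}' | sed -n '2p;4p'
python3 -m jog '{"grip":[1,1],"linear":[[0,0,0.03],[0,0,0]],"roll":[0,0]}' | sed -n '2p;4p'
```

```text
ee_pos: [460.9, -119.5, 21.2]
force: [0.5, -0.4, -6.3]
ee_pos: [461.0, -119.5, 20.5]
force: [1.3, 0.2, -5.4]
```

```bash
python3 -m jog '{"grip":[1,1],"linear":[[0,0,0.03],[0,0,0]],"roll":[0,0]}' | sed -n '2p;4p'
python3 -m jog '{"grip":[1,1],"linear":[[0,0,0.03],[0,0,0]],"roll":[0,0]}' | sed -n '2p;4p'
```

```text
ee_pos: [461.1, -119.6, 20.4]
force: [-6.2, 1.6, 13.8]
ee_pos: [461.4, -119.6, 20.1]
force: [-8.8, 1.5, 26.7]
```

```bash
python3 -m jog '{"grip":[0,-0.05,-0.1,-0.15,-0.15,-0.15,-0.15,-0.15],"linear":[[0,0,0],[0,0,0],[0,0,0],[0,0,-0.05],[0,0,0],[0,0,0],[0,0,0],[0,0,0]],"roll":[0,0,0,0,0,0,0,0]}'
python3 -m jog '{"grip":[-0.15,-0.15,-0.15,-0.15,-0.15,-0.15,-0.15,-0.15,-0.15,-0.15],"linear":[[0,-0.1,0],[0,-0.2,0],[0,-0.2,0],[0,-0.2,0],[0,-0.2,0],[0,-0.2,0],[0,-0.2,0],[0,-0.2,0],[0,-0.1,0],[0,0,0]],"roll":[0,0,0,0,0,0,0,0,0,0]}'
python3 - <<'E'
from h import *
s=env.observe()["ee_pos"];X=s+[0,0,9]
for n in("scene","wrist"):
    b=get_image(n);p=proj(n,[X]);u,v=p[0].astype(int);print(n,u,v)
    if n=="scene":c=cv2.resize(b[v-35:v+55,u-50:u+50],(500,450),interpolation=cv2.INTER_CUBIC)
    else: c2=b
c=cv2.resize(c,(400,360));o=np.zeros((480,800,3),np.uint8)
c2=c2[:, 120:520];o[:,:400]=c2;o[:360,400:]=c
cv2.imwrite("pics/m4.png",o[:,:,::-1])
E
```

```text
clock: 18.38
ee_pos: [460.9, -119.5, 20.2]
orientation: [-0.027, 1.0, -0.0, -0.0]
force: [0.3, -0.2, 0.3]
grip_width: 54.2
finger_force: 0.0
clock: 19.22
ee_pos: [463.0, -160.2, 20.2]
orientation: [-0.026, 1.0, -0.0, 0.0]
force: [-0.9, -0.6, 0.6]
grip_width: 53.9
finger_force: 0.0
scene 254 248
wrist 315 296
```

View pics/m4.png

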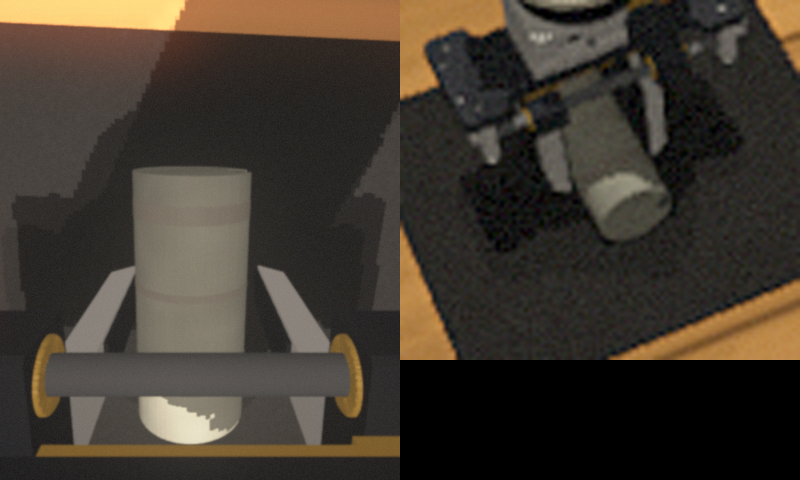

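The composite shows the core loose between the fingers; in the scene crop the notch is now on the +y side, around (663,200), so roughly 90° to go. Rolling another ~25 mm towards -y.

```bash
python3 -m jog '{"grip":[-0.15,-0.15,-0.15,-0.15,-0.15,-0.15,-0.15,-0.15,-0.15,-0.15],"linear":[[0,-0.1,0],[0,-0.2,0],[0,-0.2,0],[0,-0.2,0],[0,-0.2,0],[0,-0.1,0],[0,0,0],[0,0,0],[0,0,0],[0,0,0]],"roll":[0,0,0,0,0,0,0,0,0,0]}'
python3 - <<'E'
from h import *
b=get_image("wrist");cv2.imwrite("pics/w5.png",b[:,:,::-1])
g=b.astype(int).sum(2)//3
for r in (190,205,230,270,310,340):print(r,g[r,240:390:3])
cv2.imwrite("pics/w5c.png",b[150:450,200:440,::-1])
E
```

```text
clock: 20.15
ee_pos: [464.4, -184.2, 20.2]
orientation: [-0.027, 1.0, 0.0, -0.0]
force: [-0.1, 0.2, -0.2]
grip_width: 53.7
finger_force: 0.0
190 [ 38  39  44  43  47  95  98 105 104 108 110 112 117 115 113 116 120 117
 120 120 118 118 121 121 123 118 121 117 120 118 116 117  62  55  48  46
  53  52  54  56  87  97  96  92  56  34  39  37  35  37]
205 [ 36  36  41  40  46  92  98  98 102 107 107 105 108 109 110 113 115 114
 117 120 117 120 119 124 122 120 120 120 122 116 119 115  61  51  53  50
  56  60  56  57  93 101  95  91  49  40  36  38  39  37]
230 [ 40  37  39  42  41  85 101 107 110 114 115 115 116 118 120 122 121 123
 123 124 121 125 125 124 126 126 123 125 121 122 123 114  55  53  54  55
  54  54  53  66 102 102  97  85  45  41  42  38  38  41]
270 [119 123 128 130 128 116  98 104 108 111 112 113 117 120 121 120 120 119
 123 123 122 127 123 123 126 121 121 120 121 124 117  97  58  56  52  54
  57  52  54  92 108 102  96  50  42  41  85 128 130 128]
310 [ 42  37  40  34  39  40  94 101 103 107 110 112 114 115 116 114 115 119
 120 119 116 120 119 118 120 119 121 115 118 116 116  77  54  53  53  57
  56  55  68 103 105  95  77  40  41  41  33  31  33  35]
340 [ 34  39  43  63  63  65  87 101 106 110 109 114 116 120 119 122 121 122
 125 126 124 125 123 123 120 119 121 123 116 120 114  63  55  55  56  55
  57  59  86 107 100  94  52  41  43  38  41  43  43  36]
```

View pics/w5c.png

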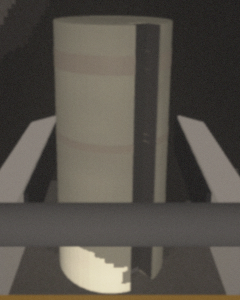

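The crop shows the channel right of centre, about 38° from the top. Another ~16 mm.

```bash
cat > ch.py <<'E'
from h import *
b=get_image("wrist");g=b.astype(int).sum(2)/3;print(env.observe()["clock"])
i=camera_info("wrist")
for r in (200,230,260):
    row=cv2.GaussianBlur(np.float32(g[r:r+3].mean(0))[None],(3,1),0)[0];print(r,row[240:390:3].astype(int))
E
python3 -m jog '{"grip":[-0.15,-0.15,-0.15,-0.15,-0.15,-0.15,-0.15,-0.15,-0.15,-0.15],"linear":[[0,-0.1,0],[0,-0.1,0],[0,-0.15,0],[0,-0.15,0],[0,-0.1,0],[0,-0.04,0],[0,0,0],[0,0,0],[0,0,0],[0,0,0]],"roll":[0,0,0,0,0,0,0,0,0,0]}'
python3 ch.py
```

```text
clock: 21.03
ee_pos: [465.2, -200.3, 20.2]
orientation: [-0.027, 1.0, -0.0, -0.0]
force: [0.3, 0.1, 0.0]
grip_width: 54.1
finger_force: 0.0
21.0833
200 [ 38  38  38  39  69  93  98 101 106 110 110 111 112 112 115 114  86  54
  60  55  57  57  55  57  57  58  60  90 110 111 110 112 109 109 108 107
 106 103 103 100  98  96  93  81  42  39  39  39  38  39]
230 [ 37  39  39  41  50  94 103 107 111 111 113 116 117 116 118 118  91  53
  55  56  56  56  56  57  58  58  60  95 114 114 112 112 112 112 113 111
 109 108 106 105 100  96  93  54  41  40  40  39  39  39]
260 [ 41  40  41  41  45  89 103 105 108 111 113 113 114 115 116 116  94  54
  56  57  56  56  55  55  57  56  63 105 116 116 116 115 115 115 115 113
 110 108 107 107 103 102  89  43  41  41  41  41  41  41]
```

Channel at about −7° from vertical and still. Closing will roll it slightly back towards 0; gripping.

```bash
python3 -m jog '{"grip":[-0.12,-0.1,-0.08,-0.06,-0.04,-0.02,0,0.1,0.3,0.3],"linear":[[0,0,0],[0,0,0],[0,0,0],[0,0,0],[0,0,0],[0,0,0],[0,0,0],[0,0,0],[0,0,0],[0,0,0]],"roll":[0,0,0,0,0,0,0,0,0,0]}' 10
python3 -m jog '{"grip":[1,1,1,1],"linear":[[0,0,0],[0,0,0],[0,0,0],[0,0,0]],"roll":[0,0,0,0]}' 25
python3 ch.py
```

```text
clock: 21.92
ee_pos: [465.3, -200.4, 20.2]
orientation: [-0.027, 1.0, -0.0, 0.0]
force: [0.3, -0.2, -0.7]
grip_width: 47.9
finger_force: 10.0
clock: 22.25
ee_pos: [465.2, -200.4, 20.2]
orientation: [-0.027, 1.0, -0.0, -0.0]
force: [0.8, 0.1, -0.5]
grip_width: 47.6
finger_force: 25.0
22.3
200 [ 39  39  39  40  39  39  49  88  95 100 103 107 109 110 111 113 115 114
 115 116 116  97  64  59  57  58  58  57  58  57  57  57  73 108 110 109
 107 107 106 104 103 103 100  99  94  89  54  38  38  38]
230 [ 37  38  38  39  38  38  40  83 101 104 109 110 113 115 116 117 119 120
 118 120 120  98  60  56  57  57  56  58  56  56  57  56  84 112 111 109
 110 111 109 110 108 106 102 100  96  74  42  40  41  39]
260 [ 41  39  41  39  41  42  41  72 100 104 108 110 111 113 114 114 116 116
 116 117 118  97  58  58  55  56  56  57  56  56  56  57  97 116 114 113
 113 113 113 110 109 105 103 101  95  54  41  42  40  41]
```

```bash
python3 -m jog '{"grip":[1,1,1,1,1,1,1,1,1,1],"linear":[[0,0,-0.1],[0,0,-0.3],[0,0,-0.6],[0,0,-0.8],[0,0,-0.9],[0,0,-0.9],[0,0,-0.9],[0,0,-0.6],[-0.2,0.4,-0.2],[-0.35,0.7,0]],"roll":[0,0,0,0,0,0,0,0,0,0]}' 25
python3 -m jog '{"grip":[1,1,1,1,1,1,1,1,1,1],"linear":[[-0.43,0.9,0],[-0.43,0.9,0],[-0.43,0.9,0],[-0.43,0.9,0],[-0.43,0.9,0],[-0.43,0.9,0],[-0.43,0.9,0],[-0.43,0.9,0],[-0.43,0.9,0],[-0.43,0.9,0]],"roll":[0,0,0,0,0,0,0,0,0,0]}' 25
python3 -m jog '{"grip":[1,1,1,1,1,1,1,1,1,1],"linear":[[-0.43,0.9,0],[-0.43,0.9,0],[-0.43,0.9,0],[-0.43,0.9,0],[-0.35,0.7,0],[-0.2,0.4,0],[0,0,0],[0,0,0],[0,0,0],[0,0,0]],"roll":[0,0,0,0,0,0,0,0,0,0]}' 25
```

```text
clock: 23.13
ee_pos: [477.4, -173.8, 154.8]
orientation: [-0.025, 1.0, -0.001, 0.001]
force: [0.6, 0.3, -6.2]
grip_width: 47.2
finger_force: 25.0
clock: 23.97
ee_pos: [572.8, 59.2, 153.0]
orientation: [-0.026, 1.0, -0.0, -0.0]
force: [0.6, 0.2, -5.6]
grip_width: 47.5
finger_force: 25.0
clock: 24.8
ee_pos: [623.2, 177.1, 152.9]
orientation: [-0.026, 1.0, -0.0, -0.0]
force: [-0.6, -1.1, -5.2]
grip_width: 47.2
finger_force: 25.0
```

```bash
python3 -m jog '{"grip":[1,1,1,1,1],"linear":[[-0.05,0.3,0],[-0.04,0.3,0],[0,0.02,0],[0,0,0],[0,0,0]],"roll":[0,0,0,0,0]}' 25
python3 - <<'E'
from h import *
s=env.observe()["ee_pos"];i=camera_info("wrist");b=get_image("wrist")
cv2.imwrite("pics/w6.png",b[:,:,::-1])
p=proj("wrist",[s+[-55,0,31],s+[-55,0,8],s+[55,0,31]],i);print(p)
g=b.astype(int).sum(2)//3;print(g[120:220:2,300])
E
```

```text
clock: 25.22
ee_pos: [624.7, 194.2, 152.7]
orientation: [-0.027, 1.0, -0.0, -0.0]
force: [-1.1, -0.1, -5.4]
grip_width: 47.8
finger_force: 25.0
[[325.67604073 174.9101942 ]
 [324.46664643 169.67300833]
 [310.05691276 440.80670503]]
[111 114 112 115 114 114 113 115 112 113 125 129 126 127 124 126 126 124
 126 125 124 124 119  83  75  71  78  92  96  99  99  97  99  97 100 101
  99  99  97 100  98  98 100  94  95  96  96  97  96  96]
```

View pics/w6.png

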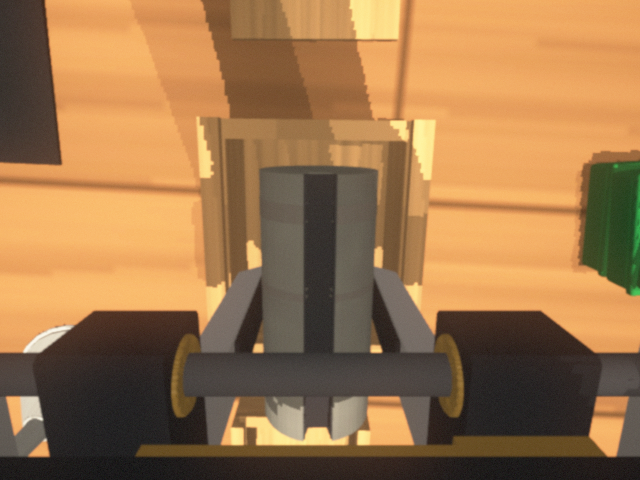

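The view shows the core held over the box, channel up and centred (columns 303–336), end at row ~170 as expected. Lowering.

```bash
python3 -m jog '{"grip":[1,1,1,1,1,1,1,1,1,1],"linear":[[0,-0.05,0.3],[0,0,0.6],[0,0,0.7],[0,0,0.7],[0,0,0.7],[0,0,0.7],[0,0,0.5],[0,0,0.3],[0,0,0.1],[0,0,0]],"roll":[0,0,0,0,0,0,0,0,0,0]}' 25 | sed -n '2p;4p'
python3 -m jog '{"grip":[1,1,1],"linear":[[0,0,0.04],[0,0,0.02],[0,0,0]],"roll":[0,0,0]}' | sed -n '2p;4p'
```

```text
ee_pos: [624.8, 192.7, 37.4]
force: [0.3, 0.3, -5.1]
ee_pos: [625.2, 193.0, 36.9]
force: [-0.7, 0.5, -6.9]
```

```bash
python3 -m jog '{"grip":[1,1,1,1],"linear":[[0,0,0.05],[0,0,0.05],[0,0,0],[0,0,0]],"roll":[0,0,0,0]}' | sed -n '2p;4p'
python3 -m jog '{"grip":[1,1,1],"linear":[[0,0,0.04],[0,0,0],[0,0,0]],"roll":[0,0,0]}' | sed -n '2p;4p'
```

```text
ee_pos: [624.8, 192.8, 33.7]
force: [0.6, 0.2, -5.8]
ee_pos: [625.1, 192.6, 32.9]
force: [-0.0, -1.7, -2.2]
```

```bash
python3 -m jog '{"grip":[1,1,1],"linear":[[0,0,0.03],[0,0,0],[0,0,0]],"roll":[0,0,0]}' | sed -n '2p;4p'
python3 -m jog '{"grip":[0,-0.05,-0.1,-0.2,-0.3,-0.5,-0.5,-0.5,-0.5,-0.5],"linear":[[0,0,0],[0,0,0],[0,0,0],[0,0,0],[0,0,0],[0,0,0],[0,0,0],[0,0,-0.2],[0,0,-0.5],[0,0,-0.8]],"roll":[0,0,0,0,0,0,0,0,0,0]}'
python3 -m jog '{"grip":[-0.5,-0.5,-0.5,-0.5,-0.5,-0.5,-0.5,-0.5,-0.5,-0.5],"linear":[[0,0,-0.9],[0,0,-0.9],[0,0,-0.9],[0,0,-0.9],[0,0,-0.9],[0,0,-0.9],[0,0,-0.5],[0,0,0],[0,0,0],[0,0,0]],"roll":[0,0,0,0,0,0,0,0,0,0]}'
python3 - <<'E'
from h import *
i=camera_info("wrist");b=get_image("wrist")
cv2.imwrite("pics/w7.png",cv2.cvtColor(b[100:340,200:440],cv2.COLOR_RGB2BGR))
E
```

```text
ee_pos: [625.2, 192.5, 32.6]
force: [-2.7, -3.2, 6.3]
clock: 28.02
ee_pos: [624.0, 192.6, 69.3]
orientation: [-0.027, 1.0, -0.0, -0.001]
force: [-0.5, -0.0, -0.6]
grip_width: 70.8
finger_force: 0.0
clock: 28.85
ee_pos: [624.4, 192.8, 216.1]
orientation: [-0.027, 1.0, -0.0, -0.001]
force: [0.7, 0.1, -1.1]
grip_width: 70.2
finger_force: 0.0
```

View pics/w7.png

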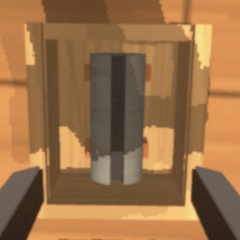

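The core lies in the saddles (columns 90–143, channel 111–125, so centred and facing up) and the lid is off. Handing in.

```bash
python3 -c "
from station import ticket
print(ticket.hand_in())"
```

```text
the job is handed in; nothing more can be done
None
```

I handed the job in at about 29 s on the robot's clock: the core is back in both saddles with its channel up to within a few degrees in the last wrist picture, the lid lies flat on the bench, and no verdict came back.

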